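# Stand a toppled chopping board back up in its drying stand

### The job

The dark wooden chopping board has toppled forward onto the jam jar and its left end sticks out of the drying stand. Without gripping it, lifting it out of its groove or disturbing anything else, push it back up by its top edge until it leans back on the dowels behind it, and push it sideways along the groove until it is fully home against the cheek that closes the stand's right end.

Things in the scene. Friction and masses are not known exactly. Their poses are not given: they have to be found in the camera images.
- board: Dark wooden chopping board, 16 mm thick (x), 260 wide (y), 200 tall (z), 0.4 to 0.75 kg, an 85 x 22 mm hand slot 35 mm below its top edge. Origin: middle of its lower edge; z up the board, x to the face meant for the dowels, y to its left end. Starts tipped 45 degrees to the robot: foot in the front groove, front face on the jar's lid, 35 to 70 mm too far left.
- board_top (a point): Middle of the front (robot side) top edge of that board, the edge to push on; 0.15 m above the worktop at first. The foot turns in the groove against its rear wall, so as the board rises this point runs on an arc of about 200 mm radius, from 45 degrees forward to 12-20 degrees past upright, where the board leans on the dowels.
- stand: Pale wooden drying stand, fixed; base x -75 to +50 mm, y -140 to +140 mm. Origin under its base, mid-width; x away from the robot, y to the left, z up. Rear groove and rear dowels hold the white board. The left end (+y) is open; the right end is closed by a cheek. It stands on a thin mat, 4 mm above the worktop.
- groove (a point): Middle of the front groove's floor, 10 mm above the stand's underside. The groove runs along the stand's y, 35 mm wide, with a 10 mm lip in front and a 20 mm wall behind. Behind that wall three dowels, 12 mm thick, at stand y -85, 0, +85 mm, lean back 12 degrees, up to 0.15 m above the stand's underside.
- cheek (a point): Point on the inner face of the end cheek (14 mm thick, 100 mm tall) at the groove's right end, at stand y = -131 mm. Home: the board's right end touches this face, so the board's origin is then 130 mm to its left, at about stand y = -1 mm.
- jar: Jam jar with a pale lid, 72 mm diameter, 102 mm tall, 0.5 kg, origin at the centre of its underside. Stands in front of the stand, under the toppled board; stays where it is.
- back_board: White plastic chopping board 12 x 220 x 165 mm, leaning in the stand's rear groove; origin mid lower edge, z up the board. Stays as it is.
- mug: Blue and white mug, 82 mm diameter, 91 mm tall, origin at the underside. Bystander on the worktop to the left.
- tumbler: Clear glass tumbler, 80 mm diameter, 91 mm tall, origin at the underside. Bystander on the worktop beside the drainer.
- salt_shaker: Salt shaker, 44 mm diameter, 90 mm tall, origin at the underside. Bystander on the worktop to the left.
- spoon: Teaspoon 130 mm long lying on the worktop to the left, origin at its middle. Bystander.

How it is judged:
By the outcome, as a careful person would: the job done as asked, in the order asked, and still so for the second after the job is handed in, with the robot touching nothing.
It also fails if it takes over 51 s, if anything falls off the work surface, if the arm or the gripper's body presses on something with over 40 N, if the wrist force passes 120 N, or if a joint passes its speed limit or range.

### The arm

A 6-joint arm with a two-finger parallel gripper is mounted at the origin on a cart in front of the work surface, level with it; the furniture and walls round the work are solid. World frame = base frame: x ahead of the robot, y to its left, z up, the work surface at z = 0. Lengths are in mm, angles in rad, forces in N, time in s.
With the tool pointing down it reaches from about 300 to 775 mm from the base axis. Payload 14.6 kg.
Tool frame: the origin (TCP) lies midway between the tips of the shut fingers; the grasp point (between the pads) lies behind it (manip.grip_depth is the z of the grasp point in the tool frame, in mm); z points along the fingers, y is the line along which they close (so a half turn about z gives the same grasp; the last joint's range is limited). The gripper opens to 94 mm and grips with 3 to 60 N. Pads are 16 mm wide; open, the fingers measure 119 mm over their backs; the gripper's body (75 mm by 177 mm) begins 78 mm behind the grasp point.
Start: joints at [1.225, 0.3, 1.521, -0, 1.321, -0.067], TCP at [151.359, 528.753, 205.446] pointing down, gripper open.
Joint ranges: [-3.03, 3.03], [-0.79, 2.21], [0.23, 2.52], [-1.04, 4.18], [0, 3.07], [-2.55, 2.55]. Speed limits (rad/s): [2.22, 2.22, 2.57, 3.14, 3.14, 3.14].

### API

Orientations are given as [roll, pitch, yaw] about the fixed x, y, z axes, in that order (R = Rz(yaw) Ry(pitch) Rx(roll)).
In Python, from cell import manip gives the robot as it stands.
- The arm moves only by the shell command python3 nudge.py [OPENING] [FORCE], which reads ROWS from standard input. ROWS is a JSON list of rows, 1 to 5 of them, each an object with the fields sx, sy, sz (the shift in mm), rx, ry, rz (a rotation vector in rad); a field left out counts as zero; each row is the pose to reach, as a shift and turn from the pose commanded when the command began, along the tool's axes at that moment; what a row does not reach only later rows make up. A row lasts 1/10 s, in which the tool goes at most 50 mm and 0.15 rad, less where a joint would pass 70% of its speed; a pose out of reach is approached as far as the arm can. OPENING is the finger opening in mm, set as the command begins (- or left out keeps the last). The fingers move at their own pace and stop on an object; FORCE is the grip in N (left out, the last holds). Time passes only in rows, so rows that do not move let the fingers close. It prints the time, the measured TCP pose, the force, the opening and the grip force at its end. Input that does not fit is refused with a message, and nothing moves.
- manip.read_state(): the state, without advancing time (a new reading comes with each control period).
- manip.camera(name): name is "scene" or "top" or "wrist"; returns (picture, depth): 384x512x3 uint8, red, green, blue; 384x512 float32, mm along the optical axis (not along the pixel's ray), 0 where there is no reading.
- manip.camera_info(name): a dict with "K" (3x3 intrinsics, pixels), "rvec" (rotation vector, rad) and "tvec" (3), from world to camera coordinates, as OpenCV has them; the wrist camera has in their place "mount" (4x4, takes a point from camera to tool coordinates, whose origin is the TCP and whose axes are the flange's). Camera axes: x right, y down, z forward; pixel columns grow to the right and rows downward; lengths in mm; the calibration is good to about 2 mm. The wrist camera is an equidistant fisheye: a pixel r from the principal point sees the ray r / f radians off the axis. A picture is of the moment at which its call begins: read the wrist's pose just before it. camera_info takes no time and is no camera call.
- manip.sign_off(): hands the job in; it is judged then, once.
The state is a dict: "clock": time; "joints": joint angles; "qd": joint speeds; "effort": joint torques, N m; "eef_pos": TCP position; "eef_rot": TCP orientation; "wrist_force": force on the tool from outside, world axes, zero at the start; "moment": the same for the moment, N m; "finger_gap": finger opening in mm; "finger_force": force on a finger pad.
Only numpy, scipy, OpenCV 4.12 (cv2) and the standard library are available. Lean on these libraries where they do the work, as an engineer would, in place of code of your own. Each camera call takes 0.05 s, during which the arm holds its last target. There are 200 camera calls.

## Working session

There is one attempt and no reset: what is moved stays moved. The work goes in short steps, Python scripts to look and compute and a shell command to move; the robot and the scene stay as the last step left them, time stands still between calls to the robot, and variables do not carry over. Pictures are saved under pics/ and viewed, at most 12 in all, crops included, and the job is handed in when it is done.

```bash
ls; mkdir -p pics
python3 - <<'E'
from cell import manip
import cv2,numpy as np
print(manip.read_state())
for n in("scene","top"):
    p,d=manip.camera(n);np.savez(f"{n}0.npz",p=p,d=d);cv2.imwrite(f"pics/{n}0.png",p[...,::-1])
    i=manip.camera_info(n);R=cv2.Rodrigues(np.array(i["rvec"],float))[0];print(n,i["K"],-R.T@np.array(i["tvec"]).ravel(),R[2],(d>0).mean())
print(manip.grip_depth)
E
```

```text
cell.py
nudge.py
pics
{'clock': 0.0, 'joints': array([ 1.22542181e+00,  3.00397105e-01,  1.52159680e+00,  1.60414611e-05,
        1.32070788e+00, -6.65961065e-02]), 'qd': array([-6.35907139e-05, -7.14167539e-04,  3.84781405e-04,  2.10472147e-03,
       -1.95521482e-03, -9.44450578e-05]), 'effort': array([-2.14758670e-04, -5.31811917e+01, -3.52731693e+01,  7.06837233e-02,
        2.44475668e-02, -1.32250907e-04]), 'eef_pos': array([151.25473861, 528.51169108, 204.92027363]), 'eef_rot': array([-3.14048702e+00, -8.93126695e-05,  2.86281021e+00]), 'wrist_force': array([ 0.19508404, -0.86223149,  0.69978868]), 'moment': array([-0.07550939, -0.03499931,  0.06351344]), 'finger_force': 0.0, 'finger_gap': 94.19072337216261}
scene [[458.73056532   0.         252.66042847]
 [  0.         458.73056532 191.95846423]
 [  0.           0.           1.        ]] [-180.90472021 -484.89203812  816.34727608] [ 0.67359279  0.37477116 -0.63703951] 0.9791259765625
top [[479.62528106   0.         251.53673193]
 [  0.         479.62528106 188.79375951]
 [  0.           0.           1.        ]] [ 286.24978754  -30.37887947 1339.69646427] [ 0.22204682 -0.02350556 -0.97475263] 0.995819091796875
-18.8
```

View pics/scene0.png

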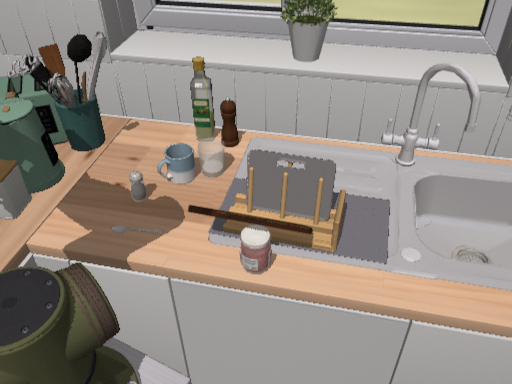

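View pics/top0.png

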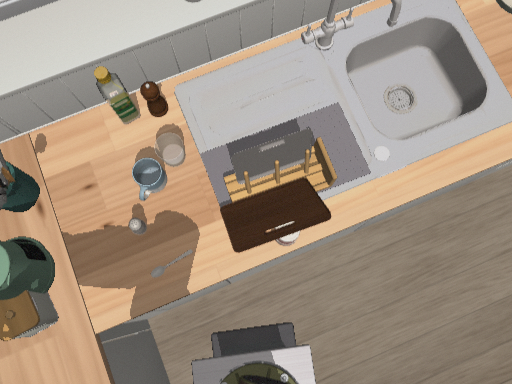

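The scene view shows the board edge-on (190,210)–(310,228), with the jar at (255,250) and the cheek at (340,215). The top view shows the board's rear face with corners about (220,207), (308,179), (330,213) and (235,249), and the cheek at (325,160).

```bash
cat > h.py <<'E'
from cell import manip
import cv2,numpy as np
def cloud(n,d):
    i=manip.camera_info(n);K=np.array(i["K"]);R=cv2.Rodrigues(np.array(i["rvec"],float))[0];t=np.array(i["tvec"]).ravel()
    v,u=np.mgrid[:384,:512]
    c=np.stack([(u-K[0,2])/K[0,0]*d,(v-K[1,2])/K[1,1]*d,d],-1)
    return (c-t)@R
def proj(n,X):
    i=manip.camera_info(n)
    return cv2.projectPoints(np.float64(X).reshape(-1,1,3),np.array(i["rvec"]),np.array(i["tvec"]),np.array(i["K"]),None)[0][:,0]
E
python3 - <<'E'
from h import *
np.set_printoptions(precision=1,suppress=True)
f=np.load("top0.npz");p,d=f["p"],f["d"];C=cloud("top",d)
hsv=cv2.cvtColor(p,cv2.COLOR_RGB2HSV)
for u,v in [(270,210),(240,225),(310,200),(286,239),(325,160),(332,178),(319,145),(60,120),(215,165),(137,225),(150,180),(170,150),(172,262),(268,155),(240,180),(229,183)]: print((u,v),C[v,u],hsv[v,u])
m=((C[...,2]>25)&(C[...,2]<175)&(p.max(-1)<75)&(p[...,0]>p[...,2].astype(int)+8)).astype(np.uint8)
m[:170]=0;m[260:]=0;m[:,:210]=0;m[:,340:]=0
n,l,s,_=cv2.connectedComponentsWithStats(m);k=1+s[1:,4].argmax();m=(l==k);print(s[k])
c=max(cv2.findContours(m.astype(np.uint8),0,1)[0],key=cv2.contourArea)
hull=cv2.convexHull(c);ap=cv2.approxPolyDP(hull,6,True)[:,0];print(ap.tolist())
me=cv2.erode(m.astype(np.uint8),np.ones((5,5)))>0
P=C[me];z0=np.median(P,0)
for _ in range(3):
    q=P.mean(0);nrm=np.linalg.svd(P-q,full_matrices=False)[2][2];P=P[abs((P-q)@nrm)<4]
print("plane",q,nrm,np.degrees(np.arccos(abs(nrm[2]))),np.degrees(np.arctan2(nrm[1],nrm[0])))
for r in [cv2.minAreaRect(c)]: print(cv2.boxPoints(r))
# corners by ray-plane
i=manip.camera_info("top");K=np.array(i["K"]);R=cv2.Rodrigues(np.array(i["rvec"],float))[0];t=np.array(i["tvec"]).ravel();o=-R.T@t
for a in ap:
    r=R.T@np.linalg.inv(K)@np.array([a[0],a[1],1.]);print(a,o+r*((q-o)@nrm)/(r@nrm))
o_=p.copy();o_[m^me]=[0,255,0]
cv2.imwrite("pics/m.png",cv2.resize(o_[120:270,190:360,::-1],None,fx=4,fy=4,interpolation=2))
E
```

```text
(270, 210) [ 510.8 -102.4   70.4] [  9 141  58]
(240, 225) [479.9 -17.4  79.4] [ 11 125  63]
(310, 200) [ 521.9 -212.    78.6] [ 15 155  61]
(286, 239) [ 424.6 -131.    99.7] [ 18  15 225]
(325, 160) [ 620.1 -265.9  102.3] [ 18 123 110]
(332, 178) [ 570.  -277.3   96. ] [ 18 114  78]
(319, 145) [ 664.  -257.   101.9] [ 17 120 123]
(60, 120) [876.9 474.3  -2.6] [ 18  15 172]
(215, 165) [673.7  32.6   7.2] [156  10 133]
(137, 225) [514.9 251.6  88.3] [ 15  24 193]
(150, 180) [654.1 222.1   8.9] [ 99  34 104]
(170, 150) [735.5 156.7   9.7] [ 14  43 177]
(172, 262) [413.7 181.7  10.8] [ 15  22 137]
(268, 155) [ 654.9 -116.6  101.2] [17 18 97]
(240, 180) [616.4 -33.2  20.7] [ 15  19 110]
(229, 183) [613.3  -1.1  15.3] [ 18 122 188]
[ 222  182  109   70 3982]
[[330, 214], [240, 251], [222, 216], [308, 182]]
plane [ 489.3 -108.6   90.4] [0.7 0.1 0.7] 44.766809761923774 12.201025631097268
[[220.5 213.1]
 [316.6 177.7]
 [331.5 218.2]
 [235.4 253.6]]
[330 214] [ 467.9 -247.5  140.3]
[240 251] [404.6  -9.9 151.8]
[222 216] [518.5  29.1  33.2]
[308 182] [ 584.5 -222.9   22.1]
```

View pics/m.png

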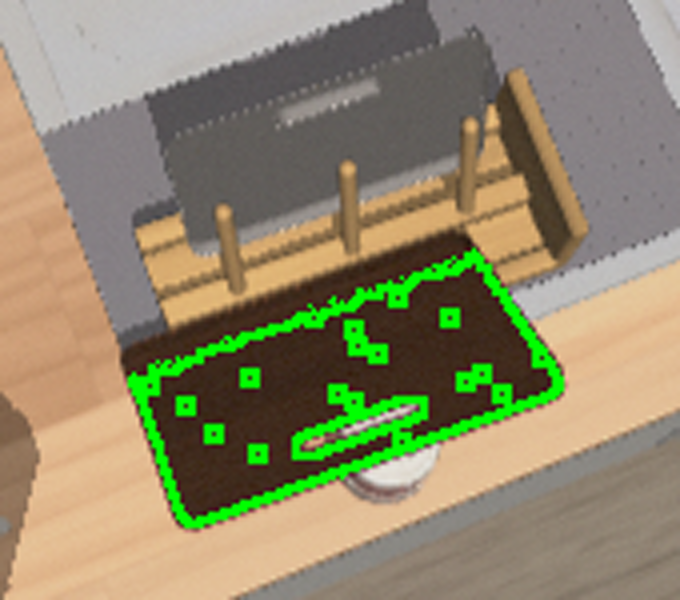

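The outline shows the board rim in rectified position, with the foot edge at crop (125,350)–(475,240). The cheek top runs from (515,75) to (580,235). Next I'll measure the stand frame and the board edges precisely.

```bash
cat >> h.py <<'E'
def ray(n,uv):
    i=manip.camera_info(n);K=np.array(i["K"]);R=cv2.Rodrigues(np.array(i["rvec"],float))[0];t=np.array(i["tvec"]).ravel();o=-R.T@t
    return o,R.T@np.linalg.inv(K)@np.array([uv[0],uv[1],1.])
def onplane(n,uv,q,nrm):
    o,r=ray(n,uv);return o+r*((np.array(q)-o)@nrm)/(r@nrm)
def onz(n,uv,z): return onplane(n,uv,[0,0,z],np.array([0,0,1.]))
E
python3 - <<'E'
from h import *
np.set_printoptions(precision=1,suppress=True)
D={n:np.load(n+"0.npz") for n in("top","scene")}
C={n:cloud(n,D[n]["d"]) for n in D}
wk=C["top"][240:290,115:130].reshape(-1,3);print("worktop z",np.median(wk[:,2]),wk[:,2].std())
wk=C["scene"][225:232,180:200].reshape(-1,3);print("scene worktop",np.median(wk,0),wk[:,2].std())
# cheek top
for n in D:
    c=C[n];p=D[n]["p"].astype(int)
    m=(c[...,0]>540)&(c[...,0]<690)&(c[...,1]<-235)&(c[...,1]>-300)&(c[...,2]>92)&(c[...,2]<115)&(p[...,0]-p[...,2]>25)
    P=c[m];q=P.mean(0);r=cv2.minAreaRect(P[:,:2].astype(np.float32));l=np.linalg.svd((P-q)[:,:2])[2][0] if len(P)>5 else 0
    print(n,"cheek",len(P),q,np.median(P[:,2]),np.degrees(np.arctan(l[1]/l[0])),cv2.boxPoints(r).ravel())
    v,u=np.nonzero(m);print(u.min(),u.max(),v.min(),v.max())
    # dowels
    m=(c[...,0]>540)&(c[...,0]<690)&(c[...,1]>-240)&(c[...,1]<20)&(c[...,2]>60)&(c[...,2]<175)&(p[...,0]-p[...,2]>35)&(p[...,0]>110)
    k,l,s,ce=cv2.connectedComponentsWithStats(m.astype(np.uint8))
    for j in range(1,k):
        if s[j,4]>25:
            P=c[l==j];hi=P[P[:,2]>np.percentile(P[:,2],85)];print(" dowel",s[j],"top",hi.mean(0),"mid",P.mean(0))
# jar lid, from top & scene
for n in D:
    c=C[n];p=D[n]["p"].astype(int)
    m=(abs(c[...,0]-440)<60)&(abs(c[...,1]+130)<70)&(c[...,2]>90)&(c[...,2]<112)&(p.min(-1)>130)
    P=c[m];print(n,"lid",len(P),np.median(P[:,2]),P.min(0),P.max(0),cv2.minEnclosingCircle(P[:,:2].astype(np.float32)))
# board pts scene
c=C["scene"];p=D["scene"]["p"].astype(int)
m=(p.max(-1)<90)&(c[...,2]>100)&(c[...,2]<180)&(abs(c[...,1]+120)<180)&(abs(c[...,0]-440)<60)
P=c[m];print("scene board",len(P),P.min(0),P.max(0),np.percentile(P,[3,50,97],axis=0))
v,u=np.nonzero(m);print(u.min(),u.max(),v.min(),v.max())
cv2.imwrite("pics/s.png",cv2.resize(D["scene"]["p"][140:280,170:365,::-1],None,fx=4,fy=4,interpolation=2))
E
```

```text
worktop z -0.20583718428402248 109.06519596859296
scene worktop [481.1  71.    0.4] 1.53869796814754
top cheek 255 [ 625.3 -270.2  102.1] 102.48073346957057 12.105964500544102 [ 565.1 -277.1  568.5 -292.   688.8 -264.5  685.4 -249.7]
317 336 137 179
 dowel [305 149   5  21  74] top [ 637.2 -215.4  154.4] mid [ 626.3 -216.3  115.4]
 dowel [275 160   5  19  73] top [ 618.9 -131.4  155.3] mid [ 608.5 -133.3  116. ]
 dowel [244 171   7  19  76] top [600.7 -48.5 154.7] mid [590.6 -50.6 116.1]
scene cheek 219 [ 616.  -272.4  102.6] 103.13455289585667 11.767925224831663 [ 562.2 -276.3  564.9 -289.7  686.7 -264.5  683.9 -251. ]
333 345 189 225
 dowel [248 167   6  37 157] top [596.4 -49.4 151.3] mid [587.2 -51.1 110.6]
 dowel [281 172   7  38 167] top [ 613.7 -131.8  151.9] mid [ 605.1 -134.   111. ]
 dowel [315 177   9  38 176] top [ 632.4 -214.9  151. ] mid [ 623.3 -216.9  110.5]
top lid 138 100.55289697465852 [ 418.4 -167.8   92.6] [ 469.4 -109.8  106.5] ((447.0744934082031, -138.13198852539062), 30.70768165588379)
scene lid 483 101.123942916411 [ 415.  -169.4   90.3] [ 471.1 -106.5  105.4] ((446.6093444824219, -137.104736328125), 32.9473991394043)
scene board 324 [ 411.1 -224.7  101. ] [483.3  20.6 150.4] [[ 420.9 -156.2  105.2]
 [ 445.5 -110.5  141.5]
 [ 463.    17.8  148.3]]
188 297 205 231
```

View pics/s.png

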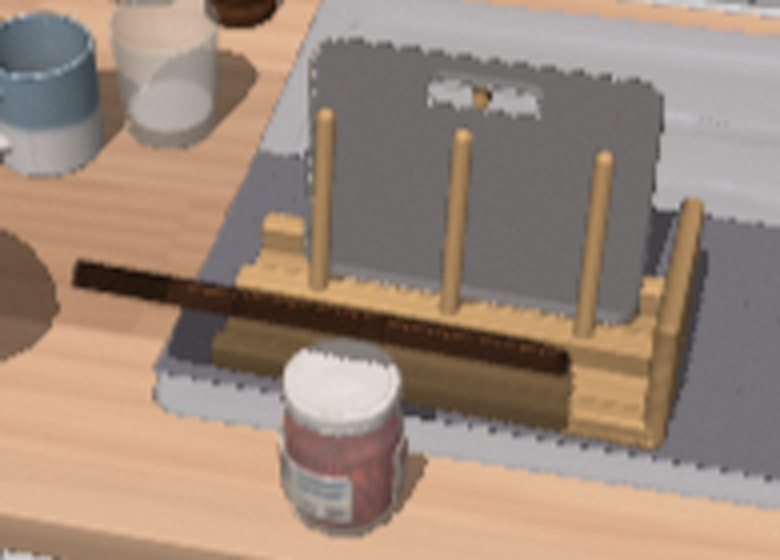

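```bash
cat >> h.py <<'E'
TH=.211;EX=np.array([np.cos(TH),np.sin(TH),0]);EY=np.array([-np.sin(TH),np.cos(TH),0]);O=np.array([609.2,-133.2,0.])
def s2w(x,y,z): return O+x*EX+y*EY+np.array([0,0,z])
def w2s(p): p=np.asarray(p)-O;return np.stack([p@EX,p@EY,p[...,2]],-1)
from scipy.spatial.transform import Rotation as Ro
def go(tgt,yaw=None):
    s=manip.read_state();R=Ro.from_euler('xyz',s["eef_rot"])
    print("t",round(s["clock"],2),"stand",w2s(s["eef_pos"]).round(1),"F",s["wrist_force"].round(1),"j",s["joints"].round(2))
    print("d tool",R.inv().apply(np.array(tgt)-s["eef_pos"]).round(1),end=" ")
    if yaw is not None: print((R.inv()*Ro.from_euler('xyz',[np.pi,0,yaw])).as_rotvec().round(3))
E
python3 - <<'E'
from h import *
np.set_printoptions(precision=1,suppress=True)
P=cloud("top",np.load("top0.npz")["d"]);p=np.load("top0.npz")["p"].astype(int)
S=w2s(P);m=(S[...,2]>30)&(S[...,2]<165)&(p.max(-1)<90)&(S[...,0]<-50)&(S[...,0]>-220)&(abs(S[...,1]-40)<150)
Q=S[m]
for a in range(-180,-40,20):
    b=Q[abs(Q[:,0]-a)<10]; 
    if len(b)>5: print(a,len(b),"y",np.percentile(b[:,1],[1,99]),"z",np.median(b[:,2]))
b=Q[np.abs(Q[:,1]-50)<80];print("front x",b[:,0].min(),"zmax",np.percentile(b[:,2],98))
for uv in [(240,251),(330,214),(285,232)]: print(w2s(onz("top",uv,146)))
go([400,250,205],TH)
go(s2w(-225,46,120),TH)
E
```

```text
-180 168 y [-72.4 168.9] z 149.97547741517064
-160 725 y [-80.1 174.8] z 139.81845648504896
-140 605 y [-81.5 174.9] z 116.98393292023012
-120 648 y [-81.7 175.2] z 98.73360184415688
-100 614 y [-81.1 174.5] z 78.58702960809836
-80 584 y [-81.4 174.6] z 58.89789514156759
-60 529 y [-81.1 175.2] z 39.91504966673333
front x -175.48993253123135 zmax 150.65003564242573
[-173.7  163.4  146. ]
[-162.8  -81.   146. ]
[-167.1   41.8  146. ]
t 0.1 stand [-309.2  743.   205. ] F [ 0.4 -0.4  1.3] j [ 1.2  0.3  1.5 -0.   1.3 -0.1]
d tool [-315.8 -199.4    0.1] [-0.   0.   2.7]
t 0.1 stand [-309.2  743.   205. ] F [ 0.4 -0.4  1.3] j [ 1.2  0.3  1.5 -0.   1.3 -0.1]
d tool [-402.2 -575.4   85.5] [-0.   0.   2.7]
```

```bash
echo '[{"sx":-50,"sy":-30,"rz":0.15},{"sx":-100,"sy":-60,"rz":0.3},{"sx":-150,"sy":-100,"rz":0.45},{"sx":-200,"sy":-140,"rz":0.6},{"sx":-230,"sy":-170,"rz":0.75}]' | python3 nudge.py 94
python3 - <<'E'
from h import *
go([400,100,205],TH)
go(s2w(-235,46,125),TH)
E
```

```text
clock: 0.6
eef_pos: [306.6, 331.3, 205.3]
eef_rot: [-3.141, 0.0, 2.107]
wrist_force: [0.1, 0.6, 0.6]
finger_gap: 93.9
finger_force: 0.0
t 0.6 stand [-198.6  517.5  205.3] F [0.1 0.6 0.6] j [ 0.74  0.08  1.78 -0.    1.28  0.21]
d tool [-246.5  -37.8    0.3] [-0.     0.     1.896]
t 0.6 stand [-198.6  517.5  205.3] F [0.1 0.6 0.6] j [ 0.74  0.08  1.78 -0.    1.28  0.21]
d tool [-435.2 -185.1   80.4] [-0.     0.     1.896]
```

```bash
echo '[{"sx":-50,"sy":-10,"rz":0.15},{"sx":-100,"sy":-18,"rz":0.3},{"sx":-150,"sy":-24,"rz":0.45},{"sx":-200,"sy":-32,"rz":0.6},{"sx":-246,"sy":-38,"rz":0.75}]' | python3 nudge.py
python3 - <<'E'
from h import *
go(s2w(-235,46,125),TH)
E
```

```text
clock: 1.1
eef_pos: [400.4, 100.7, 205.5]
eef_rot: [3.141, -0.0, 1.357]
wrist_force: [0.2, -0.2, -0.1]
finger_gap: 93.9
finger_force: 0.0
t 1.1 stand [-155.2  272.4  205.5] F [ 0.2 -0.2 -0.1] j [ 0.16 -0.01  1.88  0.    1.28  0.37]
d tool [-239.2   20.7   80.5] [ 0.    -0.     1.146]
```

```bash
echo '[{"sx":-40,"sy":14,"rz":0.15},{"sx":-85,"sy":20,"rz":0.3},{"sx":-130,"sy":21,"rz":0.45},{"sx":-180,"sy":21,"rz":0.6},{"sx":-228,"sy":21,"rz":0.75}]' | python3 nudge.py && echo '[{"rz":0.15},{"rz":0.3},{"rz":0.396},{"rz":0.396}]' | python3 nudge.py
python3 - <<'E'
from h import *
go(s2w(-235,46,120),TH)
E
```

```text
clock: 1.6
eef_pos: [372.8, -126.4, 205.4]
eef_rot: [3.142, -0.0, 0.607]
wrist_force: [0.6, -0.1, -0.1]
finger_gap: 94.5
finger_force: 0.0
clock: 2.0
eef_pos: [373.5, -124.8, 205.3]
eef_rot: [-3.141, 0.0, 0.215]
wrist_force: [0.1, 0.7, 0.3]
finger_gap: 94.1
finger_force: 0.0
t 2.0 stand [-228.7   57.6  205.3] F [0.1 0.7 0.3] j [-0.42 -0.06  1.92 -0.    1.28  0.94]
d tool [-6.3 11.6 85.3] [-0.     0.     0.004]
```

```bash
echo '[{"sx":-6,"sy":11,"sz":40,"rz":-0.004},{"sx":-6,"sy":11,"sz":85,"rz":-0.004},{"sx":-6,"sy":11,"sz":85,"rz":-0.004}]' | python3 nudge.py && echo '[{"sx":10},{"sx":20},{"sx":28},{"sx":32},{"sx":36}]' | python3 nudge.py
python3 - <<'E'
from h import *
p,d=manip.camera("scene");cv2.imwrite("pics/s1.png",cv2.resize(p[140:280,170:365,::-1],None,fx=4,fy=4))
go(s2w(-190,46,120),TH)
E
```

```text
clock: 2.3
eef_pos: [367.7, -135.6, 116.6]
eef_rot: [-3.136, 0.006, 0.223]
wrist_force: [0.3, -0.1, 0.3]
finger_gap: 94.0
finger_force: 0.0
clock: 2.8
eef_pos: [406.0, -128.7, 120.9]
eef_rot: [3.141, -0.001, 0.222]
wrist_force: [-0.3, 0.5, -0.4]
finger_gap: 93.9
finger_force: 0.0
t 2.85 stand [-197.6   46.9  120.8] F [0.1 0.7 0.5] j [-0.39  0.12  1.95  0.    1.07  0.96]
d tool [7.6 1.  0.8] [ 0.    -0.001  0.01 ]
```

View pics/s1.png

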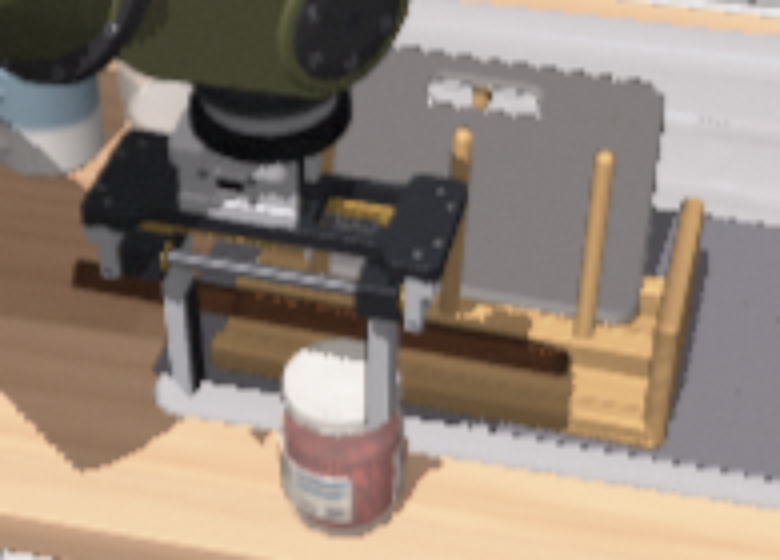

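The fingers, at crop (185,330) and (380,370), straddle in front of the board's front edge and sit clear above the jar lid. Approaching contact.

```bash
echo '[{"sx":3,"rz":0.01},{"sx":6,"rz":0.01},{"sx":9,"rz":0.01},{"sx":12,"rz":0.01},{"sx":12,"rz":0.01}]' | python3 nudge.py && echo '[{"sx":3},{"sx":6},{"sx":9},{"sx":12},{"sx":12}]' | python3 nudge.py
python3 - <<'E'
from h import *
go(s2w(-190,46,120),TH)
E
```

```text
clock: 3.35
eef_pos: [417.0, -126.2, 120.4]
eef_rot: [-3.141, 0.001, 0.211]
wrist_force: [-2.1, 0.2, 0.8]
finger_gap: 94.2
finger_force: 0.9
clock: 3.85
eef_pos: [427.5, -124.4, 121.2]
eef_rot: [3.141, 0.003, 0.211]
wrist_force: [-19.2, -4.8, 17.1]
finger_gap: 93.7
finger_force: 9.9
t 3.85 stand [-175.8   46.7  121.2] F [-19.2  -4.8  17.1] j [-0.36  0.16  1.9  -0.    1.08  1.  ]
d tool [-14.2   0.7   1.2] [ 0.     0.003 -0.   ]
```

```bash
echo '[{"sx":-1,"sz":-4},{"sx":-1,"sz":-8},{"sz":-11},{"sx":2,"sz":-14},{"sx":2,"sz":-14}]' | python3 nudge.py; echo '[{"sx":3,"sz":-3},{"sx":6,"sz":-6},{"sx":9,"sz":-9},{"sx":12,"sz":-12},{"sx":12,"sz":-12}]' | python3 nudge.py
python3 - <<'E'
from h import *
go(s2w(-190,46,120),TH)
E
```

```text
clock: 4.35
eef_pos: [431.1, -123.2, 134.8]
eef_rot: [3.141, -0.0, 0.211]
wrist_force: [-2.4, 0.0, 0.2]
finger_gap: 93.7
finger_force: 1.3
clock: 4.85
eef_pos: [443.0, -120.7, 146.9]
eef_rot: [3.141, -0.001, 0.211]
wrist_force: [-1.8, 0.1, -1.0]
finger_gap: 93.7
finger_force: 0.9
t 4.85 stand [-159.9   47.   146.9] F [-1.8  0.1 -1. ] j [-0.35  0.16  1.84  0.    1.14  1.01]
d tool [-30.1   1.   26.8] [ 0.    -0.001  0.   ]
```

```bash
echo '[{"sx":6,"sz":-5},{"sx":12,"sz":-9},{"sx":18,"sz":-13},{"sx":24,"sz":-16},{"sx":30,"sz":-19}]' | python3 nudge.py; echo '[{"sx":6,"sz":-3},{"sx":12,"sz":-6},{"sx":18,"sz":-9},{"sx":24,"sz":-11},{"sx":30,"sz":-13}]' | python3 nudge.py
python3 - <<'E'
from h import *
p,d=manip.camera("scene");cv2.imwrite("pics/s2.png",cv2.resize(p[100:280,150:375,::-1],None,fx=3,fy=3))
go(s2w(-190,46,120),TH)
E
```

```text
clock: 5.35
eef_pos: [472.4, -114.4, 165.9]
eef_rot: [3.142, -0.0, 0.211]
wrist_force: [-2.2, 0.2, 1.0]
finger_gap: 94.3
finger_force: 1.0
clock: 5.85
eef_pos: [501.6, -108.1, 178.6]
eef_rot: [-3.142, -0.0, 0.211]
wrist_force: [0.8, -0.5, -0.3]
finger_gap: 94.0
finger_force: 0.3
t 5.9 stand [-99.3  47.  178.9] F [-0.1  0.5 -0.1] j [-0.28  0.24  1.66  0.    1.24  1.08]
d tool [-90.8   1.   58.8] [ 0.    -0.001 -0.   ]
```

View pics/s2.png

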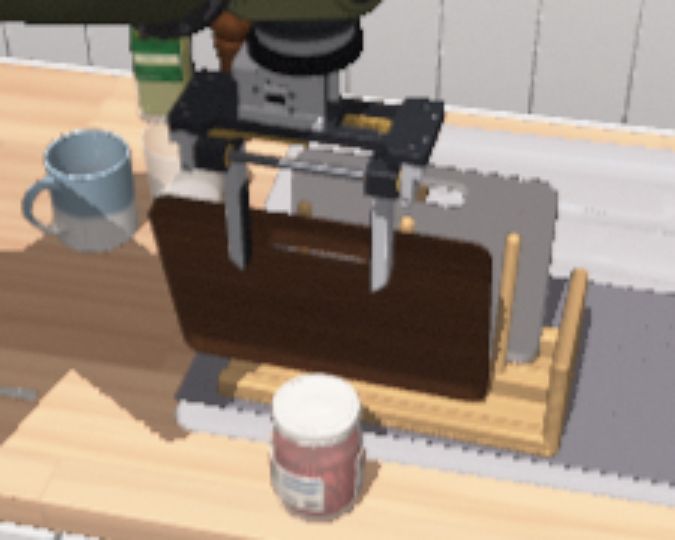

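The board is rising evenly on both fingers at crop (238,255) and (380,280), with the jar untouched. Continuing past upright.

```bash
echo '[{"sx":6,"sz":-2},{"sx":12,"sz":-4},{"sx":18,"sz":-5},{"sx":24,"sz":-6},{"sx":30,"sz":-7}]' | python3 nudge.py; echo '[{"sx":5,"sz":-1},{"sx":10,"sz":-2},{"sx":15,"sz":-2},{"sx":20,"sz":-3},{"sx":24,"sz":-3}]' | python3 nudge.py;echo '[{"sx":3},{"sx":6},{"sx":9},{"sx":12},{"sx":15}]' | python3 nudge.py
python3 - <<'E'
from h import *
p,d=manip.camera("scene");cv2.imwrite("pics/s3.png",cv2.resize(p[100:280,150:375,::-1],None,fx=3,fy=3))
go(s2w(-190,46,120),TH)
S=w2s(cloud("scene",d));m=(p.max(-1)<95)&(p[...,0]>p[...,2].astype(int)+8)&(abs(S[...,1]-130)<30)&(S[...,2]>20)&(S[...,2]<225)&(abs(S[...,0])<120)
Q=S[m];print(len(Q),np.polyfit(Q[:,2],Q[:,0],1),Q[:,2].max())
E
```

```text
clock: 6.4
eef_pos: [531.0, -101.8, 185.5]
eef_rot: [3.142, -0.0, 0.211]
wrist_force: [0.5, -0.9, -0.6]
finger_gap: 94.0
finger_force: 0.1
clock: 6.9
eef_pos: [554.3, -96.9, 188.5]
eef_rot: [3.142, 0.0, 0.211]
wrist_force: [-2.0, 0.6, -1.2]
finger_gap: 94.2
finger_force: 0.5
clock: 7.4
eef_pos: [568.8, -93.7, 188.5]
eef_rot: [-3.142, -0.0, 0.211]
wrist_force: [-0.3, -0.5, 0.1]
finger_gap: 94.1
finger_force: 0.1
t 7.45 stand [-30.9  47.  188.4] F [0.6 0.4 0.2] j [-0.23  0.37  1.46  0.    1.3   1.13]
d tool [-159.1    1.1   68.4] [ 0. -0. -0.]
1398 [  0.11483333 -29.11219908] 218.39515023244755
```

```bash
echo '[{},{},{},{}]' | python3 nudge.py
python3 - <<'E'
from h import *
p,d=manip.camera("scene");cv2.imwrite("pics/s4.png",cv2.resize(p[100:280,150:375,::-1],None,fx=3,fy=3))
S=w2s(cloud("scene",d));m=(p.max(-1)<95)&(p[...,0]>p[...,2].astype(int)+8)&(abs(S[...,1]-130)<30)&(S[...,2]>20)&(S[...,2]<225)&(abs(S[...,0])<120)
Q=S[m];a,b=np.polyfit(Q[:,2],Q[:,0],1);r=Q[:,0]-a*Q[:,2]-b;k=abs(r)<6;print(len(Q),k.sum(),np.polyfit(Q[k,2],Q[k,0],1),Q[:,2].max(),np.degrees(np.arctan(a)))
E
```

```text
clock: 7.85
eef_pos: [568.6, -93.8, 188.5]
eef_rot: [-3.142, -0.0, 0.211]
wrist_force: [-0.8, -0.2, 0.1]
finger_gap: 94.2
finger_force: 0.0
1402 1395 [  0.12108353 -29.37049336] 216.0442195858644 6.8102017426437715
```

View pics/s4.png

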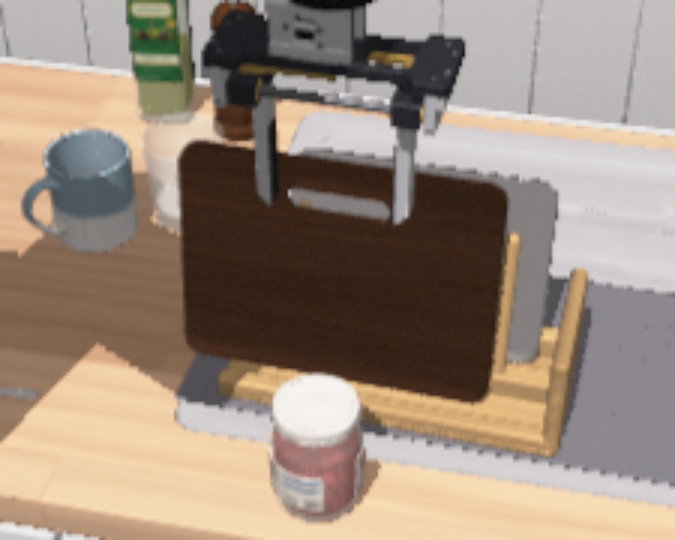

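The board now stands past upright on its own, front face crop (185,150)–(505,400), fingers in front without load. Its lean needs checking.

```bash
cat >> h.py <<'E'
def lean():
    for n in("scene","top"):
        p,d=manip.camera(n);S=w2s(cloud(n,d))
        m=(p.max(-1)<95)&(p[...,0]>p[...,2].astype(int)+8)&(abs(S[...,1]-25)<160)&(S[...,2]>20)&(S[...,2]<225)&(abs(S[...,0]+10)<60)
        m=cv2.erode(m.astype(np.uint8),np.ones((3,3)))>0
        Q=S[m];k=np.ones(len(Q),bool)
        for _ in range(5):
            A=np.c_[Q[:,2],Q[:,1],np.ones(len(Q))];c=np.linalg.lstsq(A[k],Q[k,0],rcond=None)[0];k=abs(A@c-Q[:,0])<4
        print(n,len(Q),k.sum(),"lean",np.degrees(np.arctan(c[0])).round(2),"yaw",-np.degrees(c[1]).round(2),"x0",c[2].round(1),"ylim",np.percentile(Q[:,1],[.5,99.5]).round(1),"zlim",np.percentile(Q[:,2],[.5,99.5]).round(1),"top-edge x",(np.median(Q[Q[:,2]>np.percentile(Q[:,2],98),0])).round(1))
    return
E
python3 - <<'E'
from h import *
lean()
D=np.load("scene0.npz");S=w2s(cloud("scene",D["d"]));p=D["p"].astype(int)
m=(abs(S[...,1])<100)&(abs(S[...,0])<40)&(S[...,2]>45)&(S[...,2]<160)&(p[...,0]-p[...,2]>35)
for y in(-85,0,85):
    Q=S[m&(abs(S[...,1]-y)<7)];print(y,len(Q),[(z,np.percentile(Q[abs(Q[:,2]-z)<10,0],10).round(1)) for z in(60,90,120,145)])
E
```

```text
scene 5885 5733 lean 6.83 yaw 0.18 x0 -28.9 ylim [-76.6 180.1] zlim [ 25.  205.9] top-edge x -4.8
top 486 354 lean 6.72 yaw 0.03 x0 -27.2 ylim [-133.  175.] zlim [ 28.  198.5] top-edge x -4.3
-85 202 [(60, np.float64(-18.0)), (90, np.float64(-11.2)), (120, np.float64(-4.6)), (145, np.float64(0.9))]
0 195 [(60, np.float64(-17.9)), (90, np.float64(-11.6)), (120, np.float64(-4.5)), (145, np.float64(-0.2))]
85 186 [(60, np.float64(-17.8)), (90, np.float64(-11.9)), (120, np.float64(-4.6)), (145, np.float64(-0.6))]
```

Run:
```python
from h import *
np.set_printoptions(precision=1,suppress=True)
p,d=manip.camera("scene");P=cloud("scene",d);S=w2s(P)
for u in(230,265,300):
    print("col",u)
    for v in range(145,250,5): print(v,S[v,u],p[v,u],end=";")
    print()
p0=np.load("scene0.npz");S0=w2s(cloud("scene",p0["d"]))
print("stand col before");
for v in range(200,250,3): print(v,S0[v,325],p0["p"][v,325],end=";")
```

```text
col 230
145 [296.3 242.1   6.9] [66 40 23];150 [ -8.8 130.6 208.9] [49 30 20];155 [ -4.5 132.9 191.4] [51 31 19];160 [ -5.3 133.4 177.2] [56 35 22];165 [ -9.6 132.6 165.7] [55 35 24];170 [-11.5 132.7 152. ] [55 35 21];175 [-11.3 133.6 136.5] [55 34 19];180 [-14.2 133.3 123.3] [55 34 23];185 [-12.9 134.7 106.2] [55 34 19];190 [-17.3 133.9  93.8] [53 33 23];195 [-18.3 134.4  78.3] [51 31 20];200 [-20.2 134.5  63.4] [52 33 21];205 [-24.4 133.8  50.2] [50 32 20];210 [-26.6 133.9  35.1] [52 31 20];215 [-27.7 134.4  18.7] [60 39 25];220 [-40.4 130.5  13.5] [113  87  59];225 [-66.8 121.3  22.5] [133 106  73];230 [-76.9 118.3  15.4] [173 137  95];235 [-82.5 117.1   3.5] [133 129 136];240 [-98.7 111.8   3.1] [209 204 207];245 [-110.6  108.1   -1.6] [212 205 201];
col 265
145 [333.  137.3   0.7] [218 214 215];150 [ 56.9  63.4 177. ] [163 160 159];155 [ -3.3  47.3 205.6] [51 31 21];160 [ -7.   46.3 194.2] [53 32 19];165 [ 52.   62.1 135. ] [104  89  83];170 [ 49.7  61.6 121.2] [120 113 111];175 [ -9.5  45.7 152.2] [57 38 26];180 [ -7.6  46.3 135.6] [54 33 21];185 [-15.2  44.3 126.5] [55 36 25];
[... 1212 characters left out ...]
 col before
200 [ 37.  -96.9  66.8] [111 108 107];203 [ 37.1 -97.7  56.9] [111 106 106];206 [ 36.6 -98.6  47.6] [112 108 107];209 [  30.1 -100.    43.4] [111 106 107];212 [  30.1 -100.8   33.4] [113 107 108];215 [  27.5 -101.8   25.6] [111 107 107];218 [  25.4 -102.9   17.3] [118 113 113];221 [  17.8 -104.3   14.1] [160 129  94];224 [ -15.9 -108.    35.6] [199 157 107];227 [ -24.  -109.5   33.3] [197 155 107];230 [ -25.9 -110.5   25.1] [142 112  78];233 [ -27.5 -111.5   16.6] [173 137  94];236 [ -36.2 -113.    15. ] [197 156 109];239 [ -50.  -114.9   18.6] [200 158 109];242 [ -65.1 -117.    23.8] [187 149 104];245 [ -75.3 -118.6   24.2] [210 166 115];248 [ -73.2 -119.2   12.1] [152 121  83];
```

Board depth reads biased on the dark surface (the foot appears inside the wall), so I will verify the lean by a gentle touch.

```bash
for i in 1; do echo '[{"sx":3,"sz":-2},{"sx":6,"sz":-4},{"sx":8,"sz":-4},{"sx":8,"sz":-4}]' | python3 nudge.py; echo '[{"sx":3},{"sx":4},{"sx":4}]' | python3 nudge.py;echo '[{"sx":3},{"sx":4},{"sx":4}]' | python3 nudge.py;echo '[{"sx":3},{"sx":4},{"sx":4}]' | python3 nudge.py; done | grep -v finger
python3 - <<'E'
from h import *
lean();go(s2w(-190,46,120),TH)
E
```

```text
clock: 8.45
eef_pos: [576.7, -92.0, 192.4]
eef_rot: [3.142, -0.0, 0.211]
wrist_force: [-0.2, -0.1, -0.3]
clock: 8.75
eef_pos: [580.5, -91.2, 192.4]
eef_rot: [-3.142, 0.0, 0.211]
wrist_force: [1.0, -0.1, -0.4]
clock: 9.05
eef_pos: [584.4, -90.4, 192.4]
eef_rot: [-3.142, 0.0, 0.211]
wrist_force: [0.1, -0.2, -0.5]
clock: 9.35
eef_pos: [588.2, -89.6, 192.4]
eef_rot: [-3.142, 0.0, 0.211]
wrist_force: [-0.6, -1.0, 0.4]
scene 6239 5992 lean 13.5 yaw 0.18 x0 -32.9 ylim [-76.1 180. ] zlim [ 24.6 202.5] top-edge x 14.7
top 681 550 lean 13.28 yaw -0.01 x0 -31.1 ylim [-133.2  175.1] zlim [ 30. 197.] top-edge x 15.0
t 9.45 stand [-11.5  47.  192.4] F [ 0.2 -0.3 -0.1] j [-0.21  0.41  1.4   0.    1.33  1.15]
d tool [-178.5    1.1   72.4] [-0.  0. -0.]
```

```bash
for i in 1; do echo '[{"sx":3},{"sx":5},{"sx":5}]' | python3 nudge.py; echo '[{"sx":3},{"sx":5},{"sx":5}]' | python3 nudge.py;echo '[{"sx":3},{"sx":4},{"sx":4}]' | python3 nudge.py; done | grep -v finger
python3 - <<'E'
from h import *
lean();go(s2w(-190,46,120),TH)
E
```

```text
clock: 9.75
eef_pos: [591.5, -88.8, 192.0]
eef_rot: [-3.141, 0.005, 0.211]
wrist_force: [-15.6, -1.6, 4.2]
clock: 10.05
eef_pos: [594.3, -88.3, 191.3]
eef_rot: [-3.14, 0.011, 0.211]
wrist_force: [-31.3, -5.2, 5.8]
clock: 10.35
eef_pos: [595.1, -88.2, 191.1]
eef_rot: [-3.139, 0.02, 0.21]
wrist_force: [-58.0, -8.2, 16.3]
scene 6614 6244 lean 19.84 yaw 0.18 x0 -50.4 ylim [-75.9 180.1] zlim [ 24.5 197.6] top-edge x 20.2
top 851 718 lean 19.61 yaw 0.03 x0 -48.4 ylim [-133.1  175.1] zlim [ 27.7 194.7] top-edge x 20.0
t 10.45 stand [ -4.4  46.9 191.1] F [-58.   -8.   15.3] j [-0.21  0.44  1.37 -0.01  1.36  1.16]
d tool [-184.2    1.3   74.7] [-0.003  0.02  -0.001]
```

The board is firm on the dowels, leaning about 19.7° with the foot against the lip. Backing off and moving to the left end.

```bash
(echo '[{"sx":-12},{"sx":-40},{"sx":-55,"sz":-30},{"sx":-55,"sz":-70}]' | python3 nudge.py; echo '[{"sy":-45,"rz":-0.15},{"sy":-90,"rz":-0.3},{"sy":-135,"rz":-0.45},{"sy":-175,"rz":-0.6},{"sy":-180,"rz":-0.75}]' | python3 nudge.py 0; echo '[{"rz":-0.15},{"rz":-0.3},{"rz":-0.45},{"rz":-0.6},{"rz":-0.75}]' | python3 nudge.py)| grep -v finger
python3 - <<'E'
from h import *
lean();go(s2w(-25,225,150),TH+np.pi/2)
p,d=manip.camera("scene");cv2.imwrite("pics/s5.png",cv2.resize(p[100:280,150:375,::-1],None,fx=3,fy=3))
# image geometry of left end, top and scene
for n in("scene","top"):
    p,d=manip.camera(n);S=w2s(cloud(n,d));m=(p.max(-1)<95)&(p[...,0]>p[...,2].astype(int)+8)&(abs(S[...,1]-25)<170)&(S[...,2]>15)&(S[...,2]<225)&(abs(S[...,0]+10)<60)
    k,l,s,_=cv2.connectedComponentsWithStats(m.astype(np.uint8));j=1+s[1:,4].argmax()
    c=max(cv2.findContours((l==j).astype(np.uint8),0,1)[0],key=cv2.contourArea);print(n,cv2.approxPolyDP(cv2.convexHull(c),3,True)[:,0].tolist())
E
```

```text
clock: 10.85
eef_pos: [546.4, -98.4, 262.3]
eef_rot: [-3.14, 0.003, 0.21]
wrist_force: [0.6, 0.2, 0.5]
clock: 11.35
eef_pos: [509.8, 81.3, 262.9]
eef_rot: [3.141, -0.001, 0.97]
wrist_force: [0.5, -0.8, 0.2]
clock: 11.85
eef_pos: [510.6, 78.0, 262.6]
eef_rot: [3.141, -0.0, 1.717]
wrist_force: [0.3, 0.4, -0.1]
scene 6861 6522 lean 19.32 yaw 0.14 x0 -49.8 ylim [-76.1 180.5] zlim [ 24.1 197.9] top-edge x 18.3
top 3447 3201 lean 19.17 yaw 0.07 x0 -47.8 ylim [-132.7  173.7] zlim [ 26.8 195.8] top-edge x 19.2
t 11.95 stand [-52.2 227.1 262.6] F [-0.3  0.   0.5] j [ 0.08  0.19  1.53  0.    1.43 -0.06]
d tool [ -0.3  27.2 112.6] [ 0.    -0.    -0.068]
scene [[213, 149], [224, 144], [317, 159], [320, 164], [310, 234], [306, 237], [213, 220]]
top [[306, 144], [308, 185], [304, 189], [227, 216], [221, 214], [212, 189], [212, 175]]
```

View pics/s5.png

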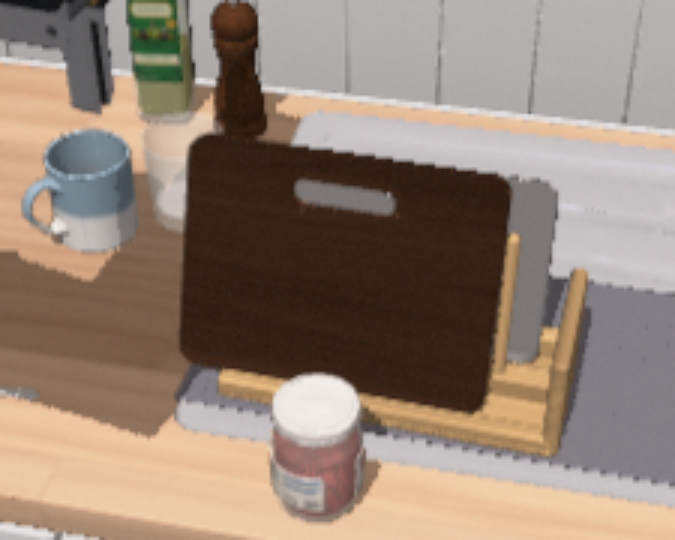

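The board rests alone on the dowels, crop corners (190,140), (510,180), (485,410), (182,360). I'll check the board's mid-plane from image rays, since the dark-surface depth conflicts with the dowel geometry.

Run:
```python
from h import *
np.set_printoptions(precision=1,suppress=True)
for z in(14,20): print("foot",z,w2s(onz("scene",(259.5,228.5),z)),w2s(onz("top",(265.5,202.5),z)))
p,d=manip.camera("top");cv2.imwrite("pics/t5.png",cv2.resize(p[120:230,195:345,::-1],None,fx=5,fy=5))
# triangulate left end silhouette: scene ray of left edge mid with plane y
for uv in [(212.5,220),(212,200),(212.5,175),(213,150)]:
    o,r=ray("scene",uv)
    for y in(173,177,180):
        q=onplane("scene",uv,s2w(0,y,0),EY);print(uv,y,w2s(q),end="; ")
    print()
```

```text
foot 14 [-51.4  49.1  14. ] [-56.3  50.   14. ]
foot 20 [-57.3  47.4  20. ] [-57.3  50.6  20. ]
(212.5, 220) 173 [-54.1 173.   15.6]; (212.5, 220) 177 [-45.1 177.    6.5]; (212.5, 220) 180 [-38.3 180.   -0.3]; 
(212, 200) 173 [-44.7 173.   75.2]; (212, 200) 177 [-35.6 177.   66.8]; (212, 200) 180 [-28.7 180.   60.5]; 
(212.5, 175) 173 [-26.9 173.  140.4]; (212.5, 175) 177 [-17.5 177.  132.7]; (212.5, 175) 180 [-10.5 180.  126.9]; 
(213, 150) 173 [ -9.9 173.  202.3]; (213, 150) 177 [ -0.3 177.  195.4]; (213, 150) 180 [  6.8 180.  190.1];
```

View pics/t5.png

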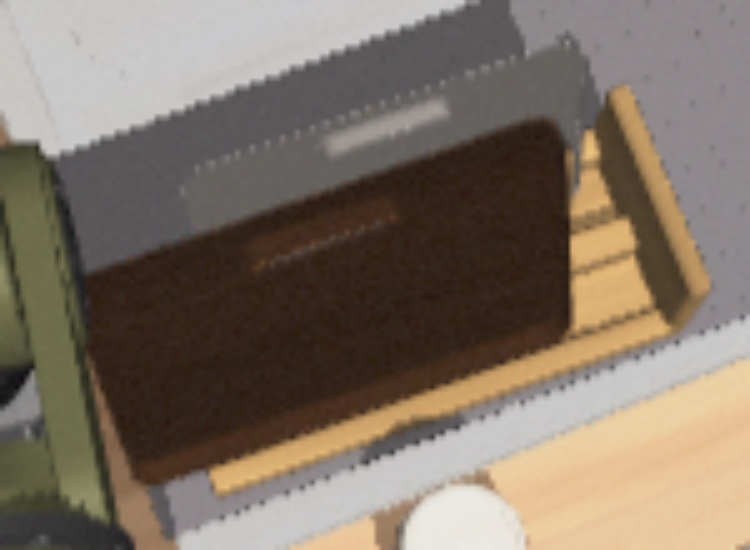

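```bash
(echo '[{"sy":12,"sz":40,"rz":-0.068},{"sy":23,"sz":80,"rz":-0.068},{"sy":23,"sz":80,"rz":-0.068}]' | python3 nudge.py ; echo '[{"ry":-0.15},{"sz":25,"ry":-0.3},{"sz":55,"ry":-0.45},{"sz":80,"ry":-0.5},{"sz":95,"ry":-0.5}]' | python3 nudge.py)| grep -v force
python3 - <<'E'
from h import *
go(s2w(-29,190,85))
s=manip.read_state();print((Ro.from_euler('xyz',s["eef_rot"]).as_matrix()).round(3).tolist(),s["finger_gap"],s["wrist_force"])
p,d=manip.camera("scene");cv2.imwrite("pics/s6.png",cv2.resize(p[60:280,110:375,::-1],None,fx=2.5,fy=2.5))
E
```

```text
clock: 12.45
eef_pos: [531.6, 80.9, 177.8]
eef_rot: [-3.134, -0.001, 1.776]
finger_gap: 0.4
clock: 12.95
eef_pos: [532.7, 82.1, 87.0]
eef_rot: [-3.141, 0.501, 1.779]
finger_gap: 0.5
t 12.95 stand [-29.7 226.5  87. ] F [ 0.9 -0.3  0. ] j [ 0.33  0.47  1.67 -0.56  1.13  0.39]
d tool [-31.1   0.8  19.3] [[-0.181, 0.978, 0.099], [0.858, 0.206, -0.47], [-0.481, -0.0, -0.877]] 0.5174383524612677 [ 0.88009279 -0.33672066  0.01369583]
```

View pics/s6.png

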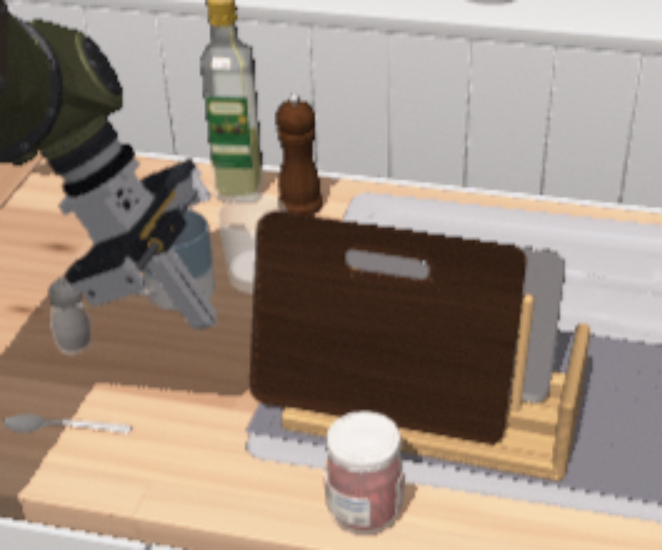

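The closed fingers, tip at (210,320), are beside the board's left end and clear of the mug and shaker. Pushing right slowly.

```bash
(echo '[{"sx":-9,"sz":5},{"sx":-18,"sz":10},{"sx":-26,"sz":14},{"sx":-31,"sz":17}]' | python3 nudge.py ; echo '[{"sx":-3,"sz":1.6},{"sx":-6,"sz":3.3},{"sx":-9,"sz":4.9},{"sx":-12,"sz":6.6},{"sx":-15,"sz":8.2}]' | python3 nudge.py; echo '[{"sx":-3,"sz":1.6},{"sx":-6,"sz":3.3},{"sx":-9,"sz":4.9},{"sx":-12,"sz":6.6},{"sx":-15,"sz":8.2}]' | python3 nudge.py)| grep -v finger
python3 - <<'E'
from h import *
lean();go(s2w(-29,135,85))
E
```

```text
clock: 13.4
eef_pos: [541.1, 44.9, 88.6]
eef_rot: [3.139, 0.5, 1.776]
wrist_force: [-0.5, -0.5, -0.6]
clock: 13.9
eef_pos: [544.4, 30.5, 88.0]
eef_rot: [3.14, 0.499, 1.778]
wrist_force: [-2.9, 8.5, 5.3]
clock: 14.4
eef_pos: [547.9, 13.7, 88.0]
eef_rot: [3.14, 0.499, 1.778]
wrist_force: [-3.5, 9.4, 5.5]
scene 6818 6460 lean 19.34 yaw 0.13 x0 -49.7 ylim [-105.   150.7] zlim [ 24.  197.7] top-edge x 18.5
top 3450 3209 lean 19.17 yaw 0.09 x0 -47.7 ylim [-132.5  143.6] zlim [ 27.3 195.6] top-edge x 19.3
t 14.5 stand [-29.2 156.1  88. ] F [-1.4  4.8  3.6] j [ 0.19  0.45  1.69 -0.58  1.07  0.29]
d tool [-17.1   0.3  12.8]
```

```bash
(echo '[{"sx":-3,"sz":1.6},{"sx":-6,"sz":3.3},{"sx":-9,"sz":4.9},{"sx":-11,"sz":6},{"sx":-13,"sz":7.1}]' | python3 nudge.py ; echo '[{"sx":-1,"sz":0.5},{"sx":-2,"sz":1.1},{"sx":-3,"sz":1.6},{"sx":-3,"sz":1.6}]' | python3 nudge.py;echo '[{"sx":-1,"sz":0.5},{"sx":-2,"sz":1.1},{"sx":-2,"sz":1.1}]' | python3 nudge.py)| grep -v finger
python3 - <<'E'
from h import *
lean();go(s2w(-29,135,85))
E
```

```text
clock: 15.0
eef_pos: [551.0, -0.8, 88.0]
eef_rot: [3.14, 0.499, 1.778]
wrist_force: [-3.3, 8.0, 4.3]
clock: 15.4
eef_pos: [551.6, -4.2, 88.0]
eef_rot: [3.14, 0.499, 1.778]
wrist_force: [-2.0, 6.9, 5.1]
clock: 15.7
eef_pos: [552.1, -6.4, 88.0]
eef_rot: [3.14, 0.499, 1.778]
wrist_force: [-1.0, 7.3, 4.6]
scene 7040 6707 lean 19.33 yaw 0.13 x0 -49.8 ylim [-125.1  129.7] zlim [ 24.2 197.3] top-edge x 18.9
top 3366 3183 lean 19.09 yaw 0.1 x0 -47.5 ylim [-132.4  123.3] zlim [ 26.5 195.5] top-edge x 19.3
t 15.8 stand [-29.3 135.9  88. ] F [-2.3  7.1  4.7] j [ 0.16  0.45  1.7  -0.58  1.05  0.26]
d tool [0.6 0.2 3.1]
```

```bash
for i in 1 2; do echo '[{"sx":-1,"sz":0.5},{"sx":-2,"sz":1.1},{"sx":-2,"sz":1.1}]' | python3 nudge.py ; echo '[{"sx":-1,"sz":0.5},{"sx":-2,"sz":1.1},{"sx":-2,"sz":1.1}]' | python3 nudge.py; done| grep -v finger
python3 - <<'E'
from h import *
lean();go(s2w(-29,135,85))
E
```

```text
clock: 16.1
eef_pos: [552.4, -7.5, 88.0]
eef_rot: [3.139, 0.497, 1.778]
wrist_force: [-6.6, 17.7, 8.2]
clock: 16.4
eef_pos: [552.7, -7.9, 87.9]
eef_rot: [3.139, 0.495, 1.779]
wrist_force: [-11.9, 32.8, 13.2]
clock: 16.7
eef_pos: [552.8, -8.3, 87.9]
eef_rot: [3.138, 0.492, 1.779]
wrist_force: [-20.3, 49.1, 18.9]
clock: 17.0
eef_pos: [552.8, -9.2, 87.9]
eef_rot: [3.138, 0.491, 1.779]
wrist_force: [-28.6, 61.4, 24.9]
scene 6910 6575 lean 19.36 yaw 0.05 x0 -49.6 ylim [-125.6  129. ] zlim [ 24.4 197.1] top-edge x 18.9
top 3312 3136 lean 19.21 yaw 0.04 x0 -47.6 ylim [-132.6  122.3] zlim [ 27.4 194.8] top-edge x 19.5
t 17.1 stand [-29.2 133.1  87.9] F [-29.6  62.3  25.4] j [ 0.15  0.45  1.7  -0.58  1.04  0.25]
d tool [3.1 0.2 1.6]
```

The force rise to 61 N shows contact with the cheek. Backing off and checking.

```bash
(echo '[{"sx":4,"sz":-2.2},{"sx":12,"sz":-6.6},{"sx":40,"sz":-22},{"sx":60,"sz":-50},{"sx":60,"sz":-90}]' | python3 nudge.py)| grep -v finger
python3 - <<'E'
from h import *
lean();go(s2w(-29,135,85))
p,d=manip.camera("scene");cv2.imwrite("pics/s7.png",cv2.resize(p[60:280,110:375,::-1],None,fx=2.5,fy=2.5))
E
```

```text
clock: 17.6
eef_pos: [532.4, 78.9, 136.1]
eef_rot: [-3.136, 0.5, 1.782]
wrist_force: [0.6, -0.1, 0.7]
scene 6928 6579 lean 19.32 yaw 0.14 x0 -49.7 ylim [-125.6  128.3] zlim [ 23.9 197.2] top-edge x 19.0
top 3389 3211 lean 19.13 yaw 0.09 x0 -47.6 ylim [-132.3  122.7] zlim [ 26.6 195.4] top-edge x 19.2
t 17.7 stand [-27.6 224.  141.6] F [ 0.9 -0.1 -0.1] j [ 0.32  0.39  1.63 -0.53  1.22  0.33]
d tool [-51.1  -1.7  92.3]
```

View pics/s7.png

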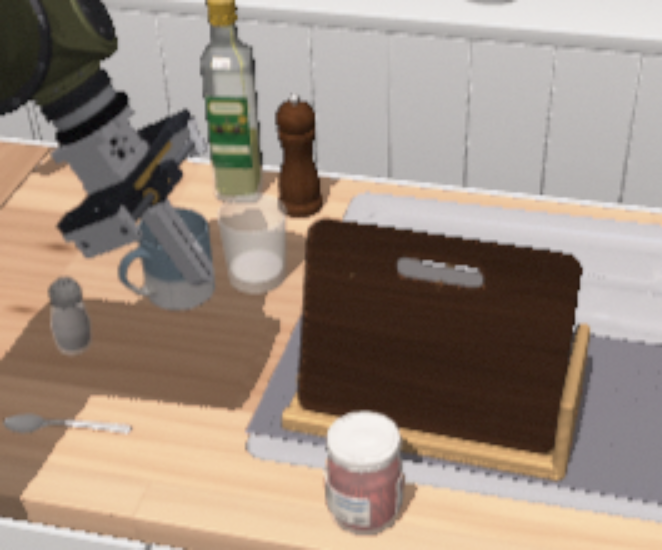

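The board's right end meets the cheek at (570,400). It leans on the dowels, and the jar, mug, tumbler, shaker and spoon haven't moved. The robot is clear.

```bash
echo '[{},{},{}]' | python3 nudge.py | head -2; python3 -c "
from cell import manip
print(manip.sign_off())"
```

```text
clock: 18.05
eef_pos: [533.6, 77.0, 136.8]
the job is handed in; nothing more can be done
None
```

The board now leans back on the dowels at about 19° and sits home against the right-end cheek. The robot was clear, nothing else appeared to have moved, and I handed the job in at about 18 s.

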